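# Present the notched batch slide, label up, over the reading stand

## Robot

A 6-joint arm with a two-finger parallel gripper is mounted at the origin on the work surface; the furniture and walls round the work are solid. World frame = base frame: x ahead of the robot, y to its left, z up, the work surface at z = 0. Lengths are in m, angles in rad, forces in N, time in s.
With the tool pointing down it reaches from about 0.425 to 0.925 m from the base axis. Payload 12.5 kg.
Tool frame: the origin (TCP) lies between the finger pads, 19 mm behind the fingertips; this is the grasp point; z points along the fingers, y is the line along which they close (so a half turn about z gives the same grasp; the last joint's range is limited). The gripper opens to 85 mm and grips with 20 to 120 N. Pads are 22 mm wide; open, the fingers measure 114 mm over their backs; the gripper's body (76 mm by 85 mm) begins 54 mm behind the grasp point. The pads swing forward as they close: fully open they stand 13 mm farther back than shut.
Start: joints at [1.084, 0.491, 1.559, -0, 1.092, -0.106], TCP at [0.232, 0.58, 0.25] pointing down, gripper open.
Joint ranges: [-3.1, 3.1], [-0.84, 2.19], [0.05, 2.79], [-1.13, 4.28], [0.06, 2.93], [-2.69, 2.69]. Speed limits (rad/s): [2.22, 2.22, 2.79, 3.14, 3.14, 3.14].

## Interface

Orientations are given as a unit quaternion [x, y, z, w].
In Python, from bench import robot gives the robot as it stands.
- The arm moves only by the tool inch_along, called after "Emit:" in YAML: its name, and indented under it one key for each argument. Schema: {"type":"object","properties":{"deltas":{"type":"array","items":{"type":"array","prefixItems":[{"type":"array","items":{"type":"number"},"minItems":3,"maxItems":3},{"type":"number"},{"type":"number"}],"minItems":3,"maxItems":3},"minItems":1,"maxItems":12},"grip_n":{"type":"number"},"only":{"type":"string"},"quiet":{"type":"boolean"},"lines":{"type":"string"}},"required":["deltas"],"additionalProperties":false}. deltas is a list of rows, 1 to 12 of them, each written [[dx, dy, dz], turn, opening]: dx, dy, dz in cm, then a turn about the tool's z in units of 0.2 rad, then the finger opening in m; each row shifts and turns the commanded pose from where the row before left it, along the tool's axes as they then stand; what a row does not reach is not made up. A row lasts 1/12 s, in which the tool goes at most 0.0417 m and 0.125 rad, less where a joint would pass 70% of its speed; a pose out of reach is approached as far as the arm can. The fingers move at their own pace and stop on an object; grip_n is the grip in N (left out, the last holds). Time passes only in rows, so rows that do not move let the fingers close. The tool returns the time, the measured TCP pose, the force, the opening and the grip force at its end. only (a regular expression) keeps the lines of the reply that match it, lines (a string "A,B") keeps lines A to B, and quiet returns only ok. Input that does not fit is refused with a message, and nothing moves.
- robot.get_state(): the state, without advancing time (a new reading comes with each control period).
- robot.snapshot(name): name is "side" or "top" or "wrist"; returns a dict with "pixels" (384x512x3 uint8, blue, green, red), "fx", "fy", "cx", "cy" (pixels), "xyz" and "rotation" of the camera in the world. Camera axes: x right, y down, z forward; pixel columns grow to the right and rows downward; lengths in m; the calibration is good to about 2 mm. A picture is of the moment at which its call begins. There is no depth.
- robot.sign_off(): hands the job in; it is judged then, once.
The state is a dict: "t": time; "joint_pos": joint angles; "qvel": joint speeds; "tau": joint torques, N m; "tcp_pos": TCP position; "tcp_rot": TCP orientation; "ft_force": force on the tool from outside, world axes, zero at the start; "torque": the same for the moment, N m; "finger_gap": finger opening in m; "grasp_force": force on a finger pad.
Only numpy, scipy, OpenCV 4.12 (cv2) and the standard library are available. Lean on these libraries where they do the work, as an engineer would, in place of code of your own. Each camera call takes 0.05 s, during which the arm holds its last target. There are 200 camera calls.

## Task

Seat the white backing block flat and square in the pocket of the reading stand and let go of it. Then take the glass slide that has a notched corner out of the rack by its clear part, fingers off the frosted end, and hold it so that the frosted end is about 15 cm above the middle of the block with the label face turned up, slanted 45 degrees or flatter (the notch tells which end is frosted and which face is the label face). Finish while still holding the slide there, motionless and touching nothing else, and leave the un-notched plate in the rack and the cup, marker and tape where they are.

Things in the scene. Friction and masses are not known exactly. Their poses are not given: they have to be found in the camera images.
- stand: reading stand, fixed: flat steel plate 120 x 100 x 8 mm (x, y, z) lying on the table, with a raised frame 8 mm high round a rectangular pocket in its middle. Origin: centre of the underside, z up, x along the pocket's long side
- pocket (a point): centre of the pocket's floor, 8 mm above the table. The pocket is 68 mm (stand x) by 50 mm (stand y) inside and 8 mm deep; the frame round it is 6 mm wide, top 16 mm above the table
- block: loose white plastic backing block, 64 x 46 x 24 mm (x, y, z), 0.12 kg, lying flat on the table. Origin: centre of its underside, z up, x along its length. Fits the pocket with 2 mm to spare on every side, either way round; seated, it stands 16 mm out of the frame
- rack: steel slide rack, fixed, 116 x 130 mm (x, y), same after half a turn. Two slots along its x, at y = +40 and -40 mm, a plate standing on its long edge in each (in either order) on the 8 mm base. Slots 10 mm wide between rails 6 mm thick, 84 mm long, tops at z = 26 mm; end stops 14 mm high. Origin: centre of the underside, z up
- slide: notched glass slide 100 x 8 x 44 mm (x, y, z), 0.07 kg, standing on a long edge in one slot, notched edge up, top 52 mm above the table. Origin: middle of its lower long edge, mid thickness. x points to the frosted end (frosted x = 16 to 50 mm, clear -50 to 16), y out of the label face, z to the notched edge. The label is on one face of the frosted end; notch tells which
- notch (a point): middle of the 12 x 12 mm corner notch (x = 44, y = 0, z = 38 mm in the slide's frame) at the frosted end. Looking squarely at the label face with the notched edge up, the frosted end and the notch are on the left. The label face also has three fine grey lines on the frosting
- label (a point): middle of the label field, on the label face of the notched slide, at x = 33, y = 4, z = 22 mm in the slide's frame; axes as the slide's
- blank: plain clear glass plate, 100 x 8 x 44 mm, no notch and no frosting, standing in the other slot; to be left alone. Origin: middle of its lower long edge
- steel_cup: steel cup, 60 mm across, 72 mm high, standing behind the work; leave alone. Origin: centre of its underside
- marker: felt marker, 133 x 17 x 17 mm, lying behind the stand; leave alone. Origin: middle of its underside
- tape: roll of tape, 68 mm across, 26 mm high, lying behind the block; leave alone. Origin: centre of its underside

How it is judged:
By the outcome, as a careful person would: the job done as asked, in the order asked, and still so for the second after the job is handed in, while the arm keeps its last pose, push and grip.
It also fails if it takes over 48 s, if anything falls off the work surface, if the arm or the gripper's body presses on something with over 40 N, if the wrist force passes 120 N, or if a joint passes its speed limit or range.

## Working session

There is one attempt and no reset: what is moved stays moved. The work goes in short steps, Python scripts to look and compute and a tool call to move; the robot and the scene stay as the last step left them, time stands still between calls to the robot, and variables do not carry over. Pictures are saved under pics/ and viewed, at most 10 in all, crops included, and the job is handed in when it is done.

```bash
ls; mkdir -p pics; python3 - <<'E'
from bench import robot
import cv2,numpy as np
for n in("top","side","wrist"):
    s=robot.snapshot(n);cv2.imwrite(f"pics/{n}0.png",s["pixels"])
    print(n,s["fx"],s["fy"],s["cx"],s["cy"],np.round(s["xyz"],4),np.round(s["rotation"],4).tolist())
print(robot.get_state())
E
```

```bash
python3 - <<'E'
import cv2
for n in("top","side"):
    cv2.imwrite(f"pics/{n}0b.png",cv2.resize(cv2.imread(f"pics/{n}0.png"),(800,600),interpolation=cv2.INTER_CUBIC))
E
```

```text
(no output)
```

View pics/top0b.png

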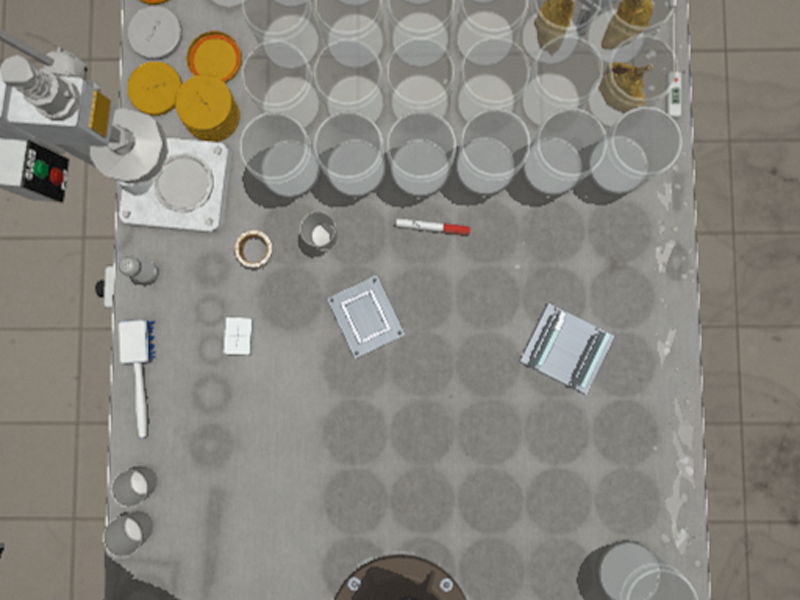

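View pics/side0b.png

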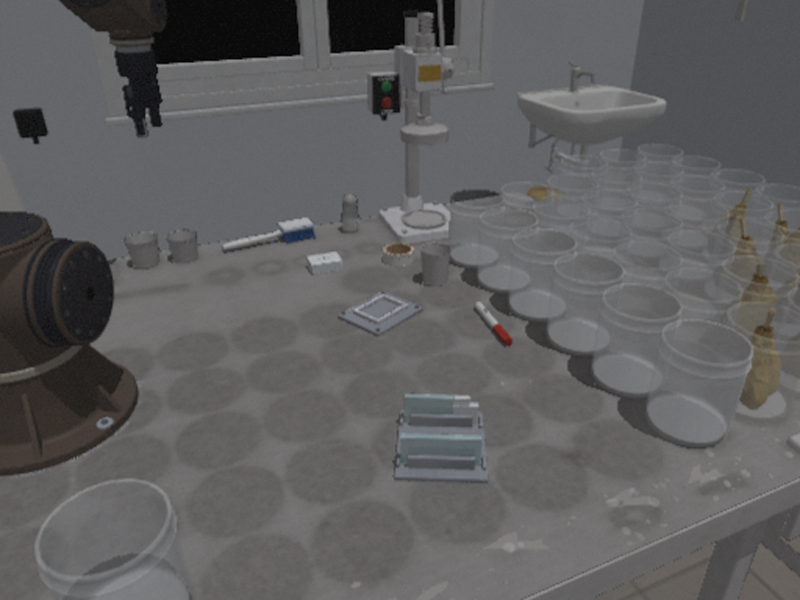

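The top view (800x600) shows the block at (238,336), the stand and pocket at (366,315), and the rack at (567,348). The white frosted end is at (560,318), in the left slot at the end far from the robot. The side view shows the frosting and notch at the right end of the far plate, at (465,403), so that camera sees the back face. The label therefore faces +y, toward the stand.

The tool can only turn about its vertical axis. I'll have to lay the slide down label up and regrip it by its long edges.

```bash
cat > lib.py <<'E'
import numpy as np,cv2
from bench import robot
from scipy.spatial.transform import Rotation as R
def snap(n,f=None):
    s=robot.snapshot(n); s["R"]=R.from_quat(s["rotation"]).as_matrix() if np.size(s["rotation"])==4 else np.array(s["rotation"])
    s["xyz"]=np.array(s["xyz"])
    if f: cv2.imwrite(f"pics/{f}.png",s["pixels"])
    return s
def ray(s,u,v):
    d=s["R"]@np.array([(u-s["cx"])/s["fx"],(v-s["cy"])/s["fy"],1.]); return d/np.linalg.norm(d)
def onz(s,u,v,z):
    d=ray(s,u,v); return s["xyz"]+d*(z-s["xyz"][2])/d[2]
def proj(s,P):
    p=(np.atleast_2d(P)-s["xyz"])@s["R"]; return np.c_[s["fx"]*p[:,0]/p[:,2]+s["cx"],s["fy"]*p[:,1]/p[:,2]+s["cy"]]
def tri(obs):
    A=np.zeros((3,3));b=np.zeros(3)
    for s,u,v in obs:
        d=ray(s,u,v);M=np.eye(3)-np.outer(d,d);A+=M;b+=M@s["xyz"]
    X=np.linalg.solve(A,b); return X,[np.linalg.norm(proj(s,X)[0]-(u,v)) for s,u,v in obs]
def go(P,yaw=None):
    "tool-axis shift to world P, and turn so that tool y lies along world angle yaw (mod pi)"
    st=robot.get_state();T=R.from_quat(st["tcp_rot"]).as_matrix()
    d=T.T@(np.array(P)-st["tcp_pos"]); y=np.arctan2(T[1,1],T[0,1]); r=None
    if yaw is not None:
        r=-((yaw-y+np.pi/2)%np.pi-np.pi/2)
    print("t",round(st["t"],2),"tcp",st["tcp_pos"].round(4),"ytool deg",round(np.degrees(y),2),"j6",round(st["joint_pos"][5],2),"shift",d.round(4),"turn",r)
E
python3 - <<'E'
from lib import *
k=512/800
t=snap("top");s=snap("side");w=snap("wrist")
for n,a,z in(("block",(238,336),.024),("stand",(366,315),.012),("rack",(567,348),.02),("tape",(253,249),.02),("cup",(318,234),.03),("marker",(433,227),.01)):
    print(n,onz(t,a[0]*k,a[1]*k,z).round(3))
for n,a,b in(("block",(238,336),(324,261)),("pocket",(366,315),(382,306)),("frost",(560,318),(462,404))):
    print(n,*tri([(t,a[0]*k,a[1]*k),(s,b[0]*k,b[1]*k)]))
st=robot.get_state();T=R.from_quat(st["tcp_rot"]).as_matrix()
print("cam in tool",T.T@(w["xyz"]-st["tcp_pos"]));print((T.T@w["R"]).round(3))
go((.50,.33,.22),0)
E
```

```text
block [0.505 0.284 0.024]
stand [0.541 0.06  0.012]
rack [ 0.481 -0.291  0.02 ]
tape [0.66  0.261 0.02 ]
cup [0.684 0.143 0.03 ]
marker [ 0.698 -0.061  0.01 ]
block [0.50461189 0.28784848 0.01264012] [np.float64(0.0700915482892108), np.float64(0.06028074263511816)]
pocket [0.54097889 0.05925651 0.01470277] [np.float64(0.06197346394644621), np.float64(0.06113113815738911)]
frost [ 0.52854175 -0.27405936  0.03740001] [np.float64(1.8022308818244381), np.float64(2.289805796931401)]
cam in tool [ 0.06461945  0.00035109 -0.12259542]
[[-0.001 -0.966 -0.26 ]
 [ 1.    -0.    -0.002]
 [ 0.002 -0.26   0.966]]
t 0.3 tcp [0.2322 0.5802 0.2498] ytool deg 68.18 j6 -0.11 shift [-0.3416 -0.1328  0.0299] turn 1.1899610064938009
```

```bash
python3 -c "
from lib import *
go((.505,.285,.22),np.pi/2)"
```

```text
t 0.3 tcp [0.2322 0.5802 0.2498] ytool deg 68.18 j6 -0.11 shift [-0.3629 -0.1727  0.0299] turn -0.3808353203010957
```

Careful with the scale: shifts go in cm and turns go in units of 0.2 rad. That gives: -0.036 m is -3.6, -0.017 m is -1.7.

Emit:
inch_along:
  deltas:
    - [[-3.6, -1.7, 0.3], 0, 0.085]
    - [[-3.6, -1.7, 0.3], 0, 0.085]
    - [[-3.6, -1.7, 0.3], 0, 0.085]
    - [[-3.6, -1.7, 0.3], 0, 0.085]
    - [[-3.6, -1.7, 0.3], 0, 0.085]
    - [[-3.6, -1.7, 0.3], 0, 0.085]
    - [[-3.6, -1.7, 0.3], 0, 0.085]
    - [[-3.6, -1.7, 0.3], 0, 0.085]
    - [[-3.6, -1.7, 0.3], 0, 0.085]
    - [[-3.6, -1.7, 0.3], 0, 0.085]

```text
t: 1.13
tcp_pos: [0.5044, 0.287, 0.22]
tcp_rot: [0.189, 0.982, 0.0, 0.0]
ft_force: [0.2, 0.6, 0.5]
finger_gap: 0.0848
grasp_force: 0.0
```

Emit:
inch_along:
  deltas:
    - [[0, 0, 0], -0.6, 0.085]
    - [[0, 0, 0], -0.6, 0.085]
    - [[0, 0, 0], -0.6, 0.085]
    - [[0, 0, 0], 0, 0.085]
    - [[0, 0, 0], 0, 0.085]

```text
t: 1.55
tcp_pos: [0.5033, 0.2886, 0.22]
tcp_rot: [0.012, 1.0, 0.0, -0.0]
ft_force: [-0.5, 0.9, 0.7]
finger_gap: 0.0852
grasp_force: 0.0
```

```bash
python3 - <<'E'
from lib import *
w=snap("wrist","wb"); go((.505,.285,.22),np.pi/2)
E
```

```text
t 1.6 tcp [0.5032 0.2887 0.22  ] ytool deg 88.57 j6 -1.14 shift [-0.0018 -0.0037  0.    ] turn -0.024915135314581116
```

View pics/wb.png

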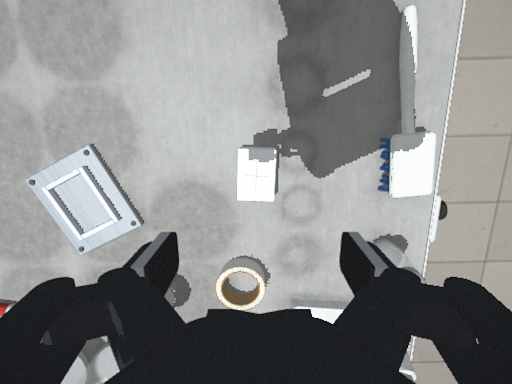

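The wrist view shows the block's top face with corners near (238,146), (278,148), (276,201) and (238,200), and its centre cross at (257,176). The pocket frame is at about (45,193), (93,168), (120,213) and (85,238).

```bash
cat >> lib.py <<'E'
def sub(s,pts,w=4):
    g=cv2.cvtColor(s["pixels"],cv2.COLOR_BGR2GRAY)
    return cv2.cornerSubPix(g,np.float32(pts).reshape(-1,1,2),(w,w),(-1,-1),(3,50,.01)).reshape(-1,2)
def rect(s,pts,z,w=4):
    "corners in order round -> centre, side lengths, yaw of first side"
    c=sub(s,pts,w);P=np.array([onz(s,*p,z) for p in c])[:,:2];e=np.roll(P,-1,0)-P
    print("px",c.round(1).tolist(),"moved",np.abs(c-pts).max(1).round(1),"ctr",P.mean(0).round(4),"sides",np.linalg.norm(e,axis=1).round(4),"yaw",(np.degrees(np.arctan2(e[:,1],e[:,0]))%180).round(1))
    return P
E
python3 - <<'E'
from lib import *
w=snap("wrist");t=snap("top")
rect(w,[(238,146),(278,148),(276,201),(238,200)],.024)
rect(w,[(27,182),(89,145),(142,222),(82,252)],.008)
k=.64
print(tri([(w,257,176),(t,238*k,336*k)]))
p=w["pixels"]
a=cv2.resize(p[125:225,215:300],None,fx=4,fy=4,interpolation=cv2.INTER_CUBIC)
b=cv2.resize(p[140:260,20:150],None,fx=3.33,fy=3.33,interpolation=cv2.INTER_CUBIC)
h=400;cv2.imwrite("pics/c1.png",np.hstack([a[:h-1],b[:h-1]]))
E
```

```text
px [[239.3000030517578, 147.6999969482422], [276.29998779296875, 150.10000610351562], [273.1000061035156, 200.8000030517578], [236.6999969482422, 199.6999969482422]] moved [1.7 2.1 2.9 1.3] ctr [0.5044 0.2852] sides [0.0433 0.062  0.0446 0.0636] yaw [ 84.9 175.8  86.8 174.6]
px [[27.899999618530273, 180.6999969482422], [88.5999984741211, 147.39999389648438], [141.1999969482422, 224.8000030517578], [84.5, 249.1999969482422]] moved [1.3 2.4 2.8 2.8] ctr [0.5376 0.0639] sides [0.0936 0.1147 0.0884 0.1104] yaw [115.1  26.1 112.2  28.9]
(array([0.50536884, 0.28555302, 0.02130037]), [np.float64(0.601986803788615), np.float64(0.2647089019645846)])
```

View pics/c1.png

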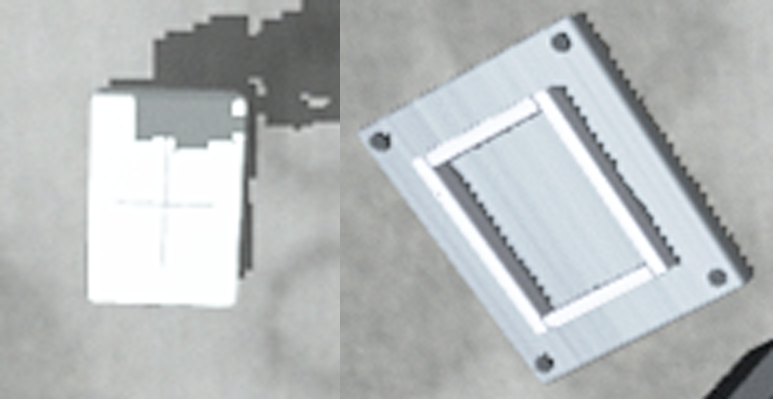

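The crop shows the block's top corners clearly, with a shadow over part of its top edge. The stand is well lit, with the pocket's long side at about 27° in the world. I'll grip the block now.

To row units: 0.035 m is 3.5, 0.03 m is 3, 0.04 rad is 0.2.

Emit:
inch_along:
  deltas:
    - [[-0.1, -0.35, 3], 0.2, 0.085]
    - [[0, 0, 3.5], 0, 0.07]
    - [[0, 0, 3.5], 0, 0.07]
    - [[0, 0, 3.5], 0, 0.07]
    - [[0, 0, 3.5], 0, 0.07]
    - [[0, 0, 2], 0, 0.07]
    - [[0, 0, 0], 0, 0.07]
    - [[0, 0, 0], 0, 0.07]

```text
t: 2.37
tcp_pos: [0.504, 0.2852, 0.0297]
tcp_rot: [0.031, 1.0, -0.0, -0.001]
ft_force: [0.6, -0.2, -0.2]
finger_gap: 0.0701
grasp_force: 0.0
```

```bash
python3 - <<'E'
from lib import *
w=snap("wrist","pre"); go((.5044,.2855,.030),np.radians(86))
E
```

```text
t 2.42 tcp [0.5046 0.2854 0.0308] ytool deg 86.47 j6 -1.11 shift [0.0002 0.0001 0.0008] turn 0.008257415007824953
```

View pics/pre.png

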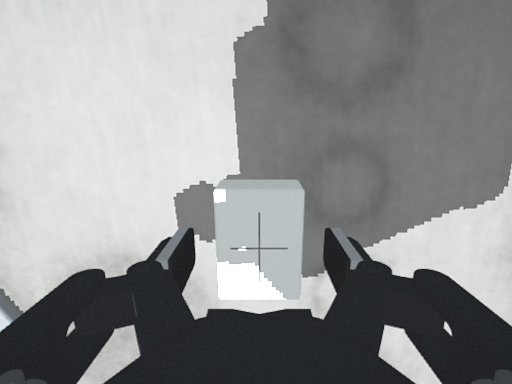

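The block sits centred and square between the fingers, with its cross at (259,248). I'll close and lift.

To row units: -0.04 m is -4, -0.03 m is -3.

Emit:
inch_along:
  deltas:
    - [[0, 0, 0], 0, 0.03]
    - [[0, 0, 0], 0, 0.03]
    - [[0, 0, 0], 0, 0.03]
    - [[0, 0, 0], 0, 0.03]
    - [[0, 0, 0], 0, 0.03]
    - [[0, 0, -3], 0, 0.03]
    - [[0, 0, -4], 0, 0.03]
    - [[0, 0, -4], 0, 0.03]
    - [[0, 0, -1], 0, 0.03]
  grip_n: 40

```text
t: 3.17
tcp_pos: [0.5059, 0.2859, 0.1567]
tcp_rot: [0.03, 1.0, 0.002, 0.004]
ft_force: [0.9, 0.7, -0.4]
finger_gap: 0.0448
grasp_force: 42.2
```

```bash
python3 -c "
from lib import *
go((.61,.10,.15),np.radians(117))"
```

```text
t 3.17 tcp [0.5059 0.2859 0.1567] ytool deg 86.51 j6 -1.11 shift [-0.1152 -0.1792  0.0069] turn -0.5321570920249137
```

Emit:
inch_along:
  deltas:
    - [[-1.9, -3, 0.1], 0, 0.03]
    - [[-1.9, -3, 0.1], 0, 0.03]
    - [[-1.9, -3, 0.1], 0, 0.03]
    - [[-1.9, -3, 0.1], 0, 0.03]
    - [[-1.9, -3, 0.1], 0, 0.03]
    - [[-1.9, -3, 0.1], 0, 0.03]
    - [[0, 0, 0], -0.55, 0.03]
    - [[0, 0, 0], -0.55, 0.03]
    - [[0, 0, 0], -0.55, 0.03]
    - [[0, 0, 0], -0.55, 0.03]
    - [[0, 0, 0], -0.5, 0.03]
    - [[0, 0, 0], 0, 0.03]

```text
t: 4.17
tcp_pos: [0.6071, 0.0985, 0.1448]
tcp_rot: [-0.239, 0.971, -0.0, 0.001]
ft_force: [0.2, -0.4, -1.1]
finger_gap: 0.0449
grasp_force: 42.2
```

Emit:
inch_along:
  deltas:
    - [[0, 0, 0], 0, 0.03]
    - [[0, 0, 0], 0, 0.03]
    - [[0, 0, 0], 0, 0.03]

```text
t: 4.42
tcp_pos: [0.6071, 0.0986, 0.1443]
tcp_rot: [-0.236, 0.972, -0.0, 0.0]
ft_force: [1.2, 0.3, -0.4]
finger_gap: 0.0447
grasp_force: 42.2
```

```bash
python3 - <<'E'
from lib import *
w=snap("wrist","st"); go((.61,.10,.15),np.radians(117))
cv2.imwrite("pics/stb.png",cv2.resize(w["pixels"],(800,600),interpolation=cv2.INTER_CUBIC))
E
```

```text
t 4.47 tcp [0.6071 0.0986 0.1442] ytool deg 117.36 j6 -1.99 shift [-0.0033 -0.0001 -0.0058] turn 0.00621063958664525
```

View pics/stb.png

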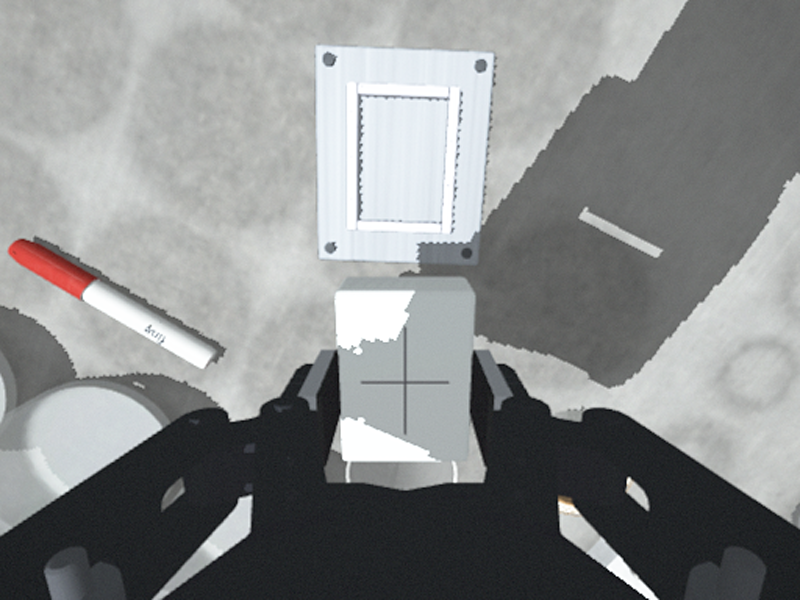

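The wrist view (800x600) shows the stand nearly square to the tool. The outer corners of its frame top are at (347,83), (459,88), (452,233) and (347,230), and the plate corners are at (317,46), (495,53), (476,263) and (318,260). The held block's cross is at (405,382).

```bash
cat > m.py <<'E'
from lib import *
w=snap("wrist","st2");st=robot.get_state();T=R.from_quat(st["tcp_rot"]).as_matrix()
k=lambda L:(np.array(L,float)+.5)*.64-.5
F=k([(347,83),(459,88),(452,233),(347,230)]);Q=k([(317,46),(495,53),(476,263),(318,260)])
print("frame");rect(w,F,.016,3)
print("frame raw",[onz(w,*p,.016).round(4)[:2].tolist() for p in F],np.mean([onz(w,*p,.016) for p in F],0))
print("plate");rect(w,Q,.008,3)
zt=st["tcp_pos"][2]-.0068
print("block");B=rect(w,k([(336,291),(475,291),(471,461),(341,461)]),zt,3)
c=onz(w,*k([(405,382)])[0],zt);print("cross",c,"in tool",T.T@(c-st["tcp_pos"]))
E
python3 m.py
python3 - <<'E'
import cv2,numpy as np
p=cv2.imread("pics/st.png")[25:175,190:325]
cv2.imwrite("pics/c2.png",cv2.resize(p,None,fx=4,fy=4,interpolation=cv2.INTER_CUBIC))
E
```

```text
frame
px [[221.89999389648438, 52.900001525878906], [294.5, 58.5], [288.5, 147.60000610351562], [221.89999389648438, 146.1999969482422]] moved [0.  2.3 1.4 0.8] ctr [0.5393 0.0605] sides [0.0615 0.0749 0.0611 0.0779] yaw [113.3  25.  116.2  25.3]
frame raw [[0.5169, 0.016], [0.4914, 0.0709], [0.5613, 0.1053], [0.5881, 0.0497]] [0.53941056 0.06046946 0.016     ]
plate
px [[202.1999969482422, 28.600000381469727], [315.79998779296875, 34.599998474121094], [304.8999938964844, 168.6999969482422], [203.8000030517578, 164.6999969482422]] moved [0.6 0.9 0.5 1.6] ctr [0.5391 0.0602] sides [0.0971 0.1162 0.0976 0.117 ] yaw [114.6  25.2 115.   25. ]
block
px [[215.6999969482422, 185.6999969482422], [304.0, 188.89999389648438], [301.29998779296875, 294.8999938964844], [218.10000610351562, 294.8999938964844]] moved [0.9 2.8 0.  0. ] ctr [0.6059 0.0978] sides [0.0435 0.0603 0.0458 0.062 ] yaw [115.2  28.4 117.4  26.1]
cross [0.60624147 0.09747741 0.13733113] in tool [ 0.001255   -0.00054719  0.00679966]
```

View pics/c2.png

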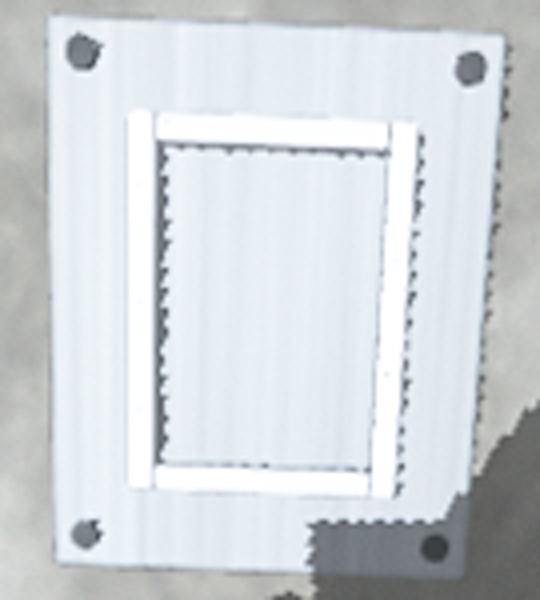

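The crop shows the frame and plate corners clearly, so I'll fit the stand's pose to them.

```bash
cat > fit.py <<'E'
from lib import *
from scipy.optimize import least_squares
def box(X,Y,z): return [(-X/2,-Y/2,z),(-X/2,Y/2,z),(X/2,Y/2,z),(X/2,-Y/2,z)]
def pose(w,pts,M,g,fitz=True):
    M=np.array(M);pts=np.array(pts)
    def W(q):
        c,s=np.cos(q[2]),np.sin(q[2]);return np.c_[q[0]+c*M[:,0]-s*M[:,1],q[1]+s*M[:,0]+c*M[:,1],M[:,2]+(q[3] if fitz else 0)]
    r=least_squares(lambda q:(proj(w,W(q))-pts).ravel(),list(g)+[0])
    print("x y",r.x[:2].round(4),"yaw",np.degrees(r.x[2]).round(2),"dz",r.x[3].round(4),"px err",np.abs(r.fun).reshape(-1,2).round(1).tolist());return r.x
E
python3 - <<'E'
from fit import *
w=snap("wrist")
c=lambda L:(np.array(L)+.5)/4-.5+(190,25)
f=c([(127,110),(416,123),(395,497),(130,489)]);q=c([(50,17),(505,35),(466,578),(57,563)])
for fz in(True,False):
    x=pose(w,np.r_[f,q],box(.080,.062,.016)+box(.12,.10,.008),(.54,.06,.44),fz)
pose(w,f,box(.080,.062,.016),(.54,.06,.44),False);pose(w,q,box(.12,.10,.008),(.54,.06,.44),False)
k=lambda L:(np.array(L,float)+.5)*.64-.5
st=robot.get_state()
b=pose(w,k([(335,291),(476,291),(471,461),(341,461)]),box(.064,.046,st["tcp_pos"][2]-.0068),(.606,.0975,.47))
T=R.from_quat(st["tcp_rot"]).as_matrix();print(st["tcp_pos"],"block in tool",T.T@(np.r_[b[:2],.1]-st["tcp_pos"]))
E
```

```text
x y [0.5389 0.0601] yaw 25.43 dz -0.0052 px err [[0.6, 0.6], [0.4, 0.0], [0.1, 0.1], [0.0, 0.3], [0.8, 0.0], [0.3, 0.3], [0.7, 0.2], [0.1, 0.2]]
x y [0.5393 0.0604] yaw 25.43 dz 0.0 px err [[0.1, 0.1], [1.2, 0.7], [0.6, 1.1], [0.6, 0.8], [2.0, 1.3], [1.6, 1.4], [0.2, 1.3], [0.9, 1.6]]
x y [0.5393 0.0601] yaw 25.56 dz 0.0 px err [[0.5, 0.2], [0.8, 1.0], [0.4, 0.8], [0.8, 0.7]]
x y [0.5394 0.0607] yaw 25.38 dz 0.0 px err [[1.6, 1.1], [1.9, 1.2], [0.4, 1.5], [0.7, 1.8]]
x y [0.6075 0.0984] yaw 27.49 dz -0.004 px err [[0.2, 0.2], [0.3, 0.4], [1.2, 0.2], [1.1, 0.4]]
[0.60711083 0.09858114 0.14406148] block in tool [-0.00024873 -0.00033242  0.04406154]
```

```bash
python3 -c "
from lib import *
go((.5395,.0604,.056),np.radians(115.45))"
```

```text
t 4.57 tcp [0.6071 0.0986 0.1441] ytool deg 117.4 j6 -2.0 shift [ 0.0776 -0.0028  0.088 ] turn 0.034066155521295105
```

To row units: 0.026 m is 2.6, 0.02 m is 2, 0.034 rad is 0.17.

Emit:
inch_along:
  deltas:
    - [[2.6, -0.1, 1], 0, 0.03]
    - [[2.6, -0.1, 2], 0, 0.03]
    - [[2.6, -0.1, 2], 0, 0.03]
    - [[0, 0, 2], 0.17, 0.03]
    - [[0, 0, 1.6], 0, 0.03]
    - [[0, 0, 0], 0, 0.03]
    - [[0, 0, 0], 0, 0.03]
    - [[0, 0, 0], 0, 0.03]

```text
t: 5.23
tcp_pos: [0.5398, 0.06, 0.0588]
tcp_rot: [-0.221, 0.975, -0.0, 0.001]
ft_force: [0.1, 0.1, -0.8]
finger_gap: 0.0449
grasp_force: 42.1
```

```bash
python3 - <<'E'
from lib import *
w=snap("wrist","hov"); go((.5395,.0604,.056),np.radians(115.45))
cv2.imwrite("pics/hovb.png",cv2.resize(w["pixels"],(800,600),interpolation=cv2.INTER_CUBIC))
E
```

```text
t 5.28 tcp [0.5399 0.06   0.059 ] ytool deg 115.52 j6 -2.03 shift [0.0002 0.0005 0.003 ] turn 0.0012192462246192193
```

View pics/hovb.png

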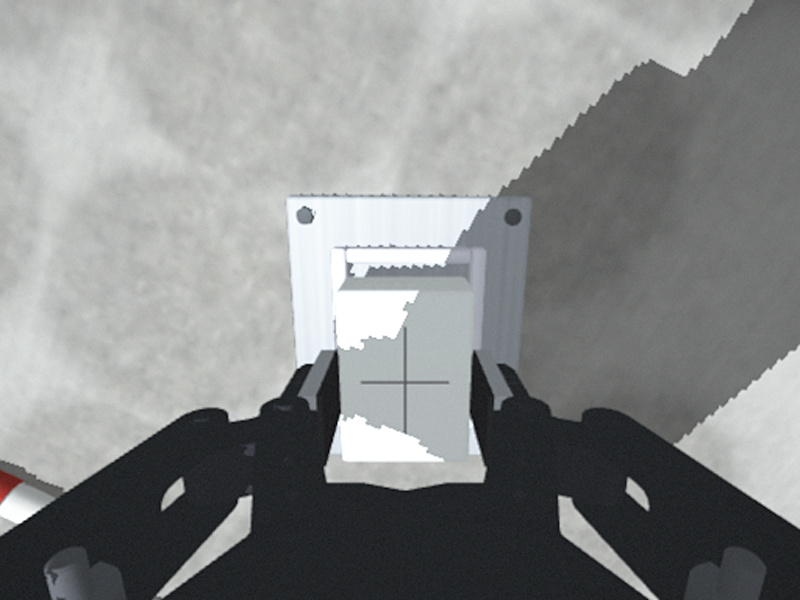

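The hover view shows the block centred over the pocket. Plate corners are at (287,196) and (531,198), frame outer corners at (332,248) and (486,248), and block top corners at (337,291), (474,291), (470,461) and (341,461).

```bash
python3 - <<'E'
from fit import *
w=snap("wrist");st=robot.get_state();T=R.from_quat(st["tcp_rot"]).as_matrix();p0=st["tcp_pos"]
k=lambda L:(np.array(L,float)+.5)*.64-.5
obs=k([(287,196),(531,198),(332,248),(486,248),(337,291),(474,291),(470,461),(341,461)])
S=np.array([(.06,-.05,.008),(.06,.05,.008),(.04,-.031,.016),(.04,.031,.016)])
zt=p0[2]-.0068
B=np.array([(.032,-.023,zt),(.032,.023,zt),(-.032,.023,zt),(-.032,-.023,zt)])
tx,ty=T[:2,0],T[:2,1]
def W(M,x,y,a):
    c,s=np.cos(a),np.sin(a);u=x+c*M[:,0]-s*M[:,1];v=y+s*M[:,0]+c*M[:,1]
    return np.c_[p0[:2]+np.outer(u,tx)+np.outer(v,ty),M[:,2]]
for sgn in (1,-1):
  S2=S*[1,sgn,1];B2=B*[1,sgn,1]
  def f(q):
    P=np.r_[W(S2,*q[:3]),W(B2,*q[3:6])]+[0,0,q[6]]
    return np.r_[(proj(w,P)-obs).ravel(),q[6]/.004]
  r=least_squares(f,np.zeros(7));print(sgn,r.cost.round(2),"stand",r.x[:3].round(4),"block",r.x[3:6].round(4),"dz",r.x[6].round(4),np.abs(r.fun).round(1))
E
```

```text
1 3.58 stand [0.0001 0.0007 0.0061] block [-0.0007 -0.0004  0.0001] dz -0.0048 [0.  0.  0.2 0.4 0.  0.1 0.2 0.4 1.3 0.1 1.3 0.1 1.  0.  1.  0.1 1.2]
-1 12930.17 stand [ 9.1700e-02  2.1000e-03 -3.1362e+00] block [-0.0456 -0.0005 -0.0005] dz -0.1006 [28.4 26.6 28.6 25.8 17.1 26.5 16.9 26.1 69.5 22.9 69.6 22.9 65.3 22.4
 65.4 22.4 25.2]
```

To row units: 0.001 m is 0.1, 0.0008 m is 0.08, 0.006 rad is 0.03.

Emit:
inch_along:
  deltas:
    - [[0.08, 0.1, 0.3], 0.03, 0.03]
    - [[0, 0, 0.4], 0, 0.03]
    - [[0, 0, 0.4], 0, 0.03]
    - [[0, 0, 0], 0, 0.03]
    - [[0, 0, 0], 0, 0.03]

```text
t: 5.75
tcp_pos: [0.538, 0.0605, 0.0467]
tcp_rot: [-0.218, 0.976, 0.0, -0.0]
ft_force: [0.1, -0.4, -0.3]
finger_gap: 0.0448
grasp_force: 42.1
```

Emit:
inch_along:
  deltas:
    - [[0, 0, 0.4], 0, 0.03]
    - [[0, 0, 0.2], 0, 0.03]
    - [[0, 0, 0.2], 0, 0.03]
    - [[0, 0, 0], 0, 0.03]

```text
t: 6.08
tcp_pos: [0.5381, 0.0605, 0.0399]
tcp_rot: [-0.218, 0.976, -0.0, 0.0]
ft_force: [-3.9, -0.8, 15.8]
finger_gap: 0.0445
grasp_force: 43.8
```

At z = 0.0399 the block is inside the pocket, since resting on the frame would have stopped it at 0.047. It has firm contact, so I'll let go and look.

To row units: -0.04 m is -4, -0.03 m is -3.

Emit:
inch_along:
  deltas:
    - [[0, 0, 0], 0, 0.06]
    - [[0, 0, 0], 0, 0.065]
    - [[0, 0, 0], 0, 0.065]
    - [[0, 0, 0], 0, 0.065]
    - [[0, 0, -2], 0, 0.065]
    - [[0, 0, -4], 0, 0.065]
    - [[0, 0, -4], 0, 0.065]
    - [[-3, 0, 0], 0, 0.065]
    - [[-3, 0, 0], 0, 0.065]
    - [[0, 0, 0], 0, 0.065]
    - [[0, 0, 0], 0, 0.065]

```text
t: 7.0
tcp_pos: [0.5929, 0.0864, 0.1387]
tcp_rot: [-0.218, 0.976, 0.0, 0.0]
ft_force: [-1.6, 0.2, -0.7]
finger_gap: 0.065
grasp_force: 0.0
```

```bash
python3 - <<'E'
from lib import *
w=snap("wrist","seat"); s=snap("side","seatside"); go((.55,.06,.15))
a=cv2.resize(w["pixels"][60:260,150:390],(480,400),interpolation=cv2.INTER_CUBIC)
b=cv2.resize(s["pixels"][165:230,205:285],None,fx=4,fy=4,interpolation=cv2.INTER_CUBIC)
cv2.imwrite("pics/c3.png",np.hstack([a,np.pad(b,((0,400-b.shape[0]),(0,0),(0,0)))]))
E
```

```text
t 7.1 tcp [0.5916 0.0859 0.1384] ytool deg 115.18 j6 -1.98 shift [ 0.0487 -0.0057 -0.0115] turn None
```

View pics/c3.png

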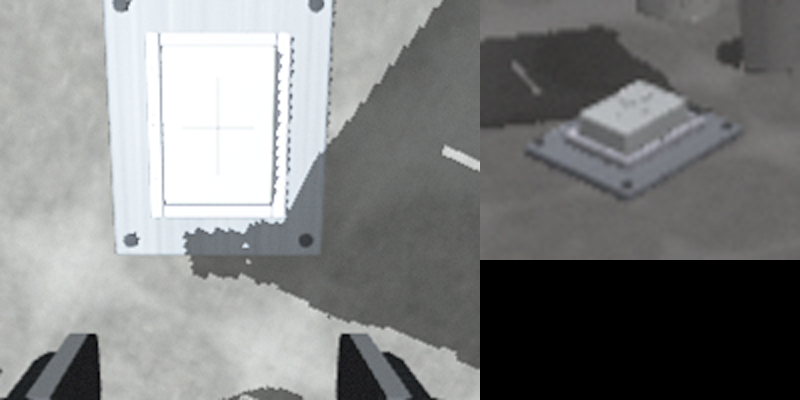

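The block is seated flat inside the frame, with its cross at (217,128) in the left crop. Next is the rack: a rough pose from the top view, then a wrist look.

```bash
python3 - <<'E'
from fit import *
t=snap("top")
k=lambda L:(np.array(L,float)+.5)*.64-.5
P=[onz(t,*p,.008) for p in k([(550,305),(613,333),(587,393),(521,362)])]
print(np.round(P,3).tolist())
q=pose(t,k([(550,305),(613,333),(587,393),(521,362)]),[(.058,.065,.008),(.058,-.065,.008),(-.058,-.065,.008),(-.058,.065,.008)],(.48,-.29,-.4),False)
q=q if len(q) else q
c,s=np.cos(q[2]),np.sin(q[2]);print("slot+40",q[0]-.04*s,q[1]+.04*c)
yaw=q[2]+np.pi/2
go((q[0]+.05*c,q[1]+.05*s,.16),yaw)
E
```

```text
[[0.557, -0.266, 0.008], [0.507, -0.375, 0.008], [0.403, -0.327, 0.008], [0.457, -0.213, 0.008]]
x y [ 0.4813 -0.2951] yaw -25.62 dz 0.0 px err [[1.6, 1.5], [1.4, 0.7], [0.7, 0.7], [0.6, 0.1]]
slot+40 0.4986210519141997 -0.25904284485661305
t 7.15 tcp [0.5915 0.0857 0.1385] ytool deg 115.16 j6 -1.98 shift [ 0.2301 -0.3366 -0.0214] turn 0.886326091951033
```

To row units: -0.0306 m is -3.06, 0.021 m is 2.1.

Emit:
inch_along:
  deltas:
    - [[2.1, -3.06, -0.2], 0, 0.065]
    - [[2.1, -3.06, -0.2], 0, 0.065]
    - [[2.1, -3.06, -0.2], 0, 0.065]
    - [[2.1, -3.06, -0.2], 0, 0.065]
    - [[2.1, -3.06, -0.2], 0, 0.065]
    - [[2.1, -3.06, -0.2], 0, 0.065]
    - [[2.1, -3.06, -0.2], 0, 0.065]
    - [[2.1, -3.06, -0.2], 0, 0.065]
    - [[2.1, -3.06, -0.2], 0, 0.065]
    - [[2.1, -3.06, -0.2], 0, 0.065]
    - [[2.1, -3.06, -0.2], 0, 0.065]

```text
t: 8.07
tcp_pos: [0.5251, -0.3186, 0.1609]
tcp_rot: [-0.218, 0.976, 0.0, -0.0]
ft_force: [0.6, -0.2, -0.3]
finger_gap: 0.0649
grasp_force: 0.0
```

Emit:
inch_along:
  deltas:
    - [[0, 0, 0], 0.55, 0.05]
    - [[0, 0, 0], 0.55, 0.05]
    - [[0, 0, 0], 0.55, 0.05]
    - [[0, 0, 0], 0.55, 0.05]
    - [[0, 0, 0], 0.55, 0.05]
    - [[0, 0, 0], 0.55, 0.05]
    - [[0, 0, 0], 0.55, 0.05]
    - [[0, 0, 0], 0.575, 0.05]
    - [[0, 0, 0], 0, 0.05]
    - [[0, 0, 0], 0, 0.05]
    - [[0, 0, 0], 0, 0.05]

```text
t: 8.98
tcp_pos: [0.5261, -0.3169, 0.1609]
tcp_rot: [0.219, 0.976, 0.0, -0.0]
ft_force: [0.1, 0.6, 0.0]
finger_gap: 0.0501
grasp_force: 0.0
```

```bash
python3 - <<'E'
from lib import *
w=snap("wrist","rk");s=snap("side","rks");go((.526,-.317,.16),np.radians(64.4))
k=lambda L:(np.array(L,float)+.5)*.64-.5
c,sn=np.cos(np.radians(-25.6)),np.sin(np.radians(-25.6))
for sg in(1,-1):
    o=np.array([.4813-.04*sg*sn,-.2951+.04*sg*c,0])
    P=[o+[x*c,x*sn,.052] for x in(-.05,0,.05)];print(proj(w,P).round(0).tolist())
a=cv2.resize(w["pixels"],(800,600),interpolation=cv2.INTER_CUBIC)
cv2.imwrite("pics/rkb.png",a)
E
```

```text
t 9.08 tcp [ 0.5263 -0.3169  0.1609] ytool deg 64.59 j6 -1.78 shift [ 0.0002 -0.0002  0.0009] turn 0.003300672048636155
[[310.0, 72.0], [307.0, 137.0], [304.0, 194.0]]
[[209.0, 72.0], [212.0, 136.0], [214.0, 194.0]]
```

```bash
python3 - <<'E'
import cv2,numpy as np
w=cv2.imread("pics/rk.png")[40:240,170:345];s=cv2.imread("pics/rks.png")[245:310,248:318]
a=cv2.resize(w,None,fx=3,fy=3,interpolation=cv2.INTER_CUBIC);b=cv2.resize(s,None,fx=3.9,fy=3.9,interpolation=cv2.INTER_CUBIC)
b=np.pad(b,((0,600-b.shape[0]),(0,275-b.shape[1]),(0,0)));cv2.imwrite("pics/c4.png",np.hstack([a,b]))
E
```

```text
(no output)
```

View pics/c4.png

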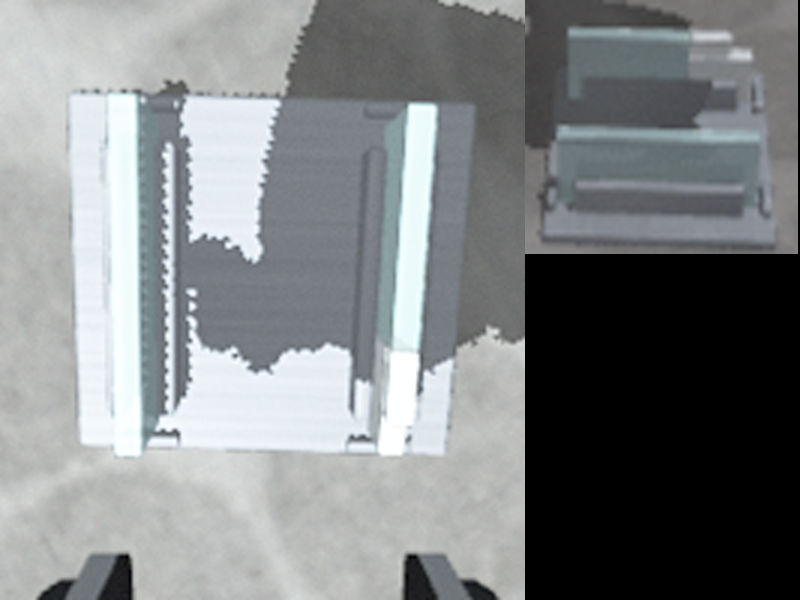

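The notched slide is in the slot on the right of the wrist crop. Its top edge runs from (423,103) to the frost boundary at (402,349), and the notch starts at (396,427). The side crop confirms the notch at the end far from the robot. I'll triangulate next.

```bash
python3 - <<'E'
from fit import *
w=snap("wrist");s=snap("side")
cw=lambda u,v:((u+.5)/3-.5+170,(v+.5)/3-.5+40)
cs=lambda u,v:((u-525+.5)/3.9-.5+248,(v+.5)/3.9-.5+245)
for n,a,b in(("clear end",(423,103),(569,30)),("frost edge",(402,349),(690,34)),("notch edge",(396,427),(731,35))):
    print(n,*tri([(w,*cw(*a)),(s,*cs(*b))]), "z=.052:",onz(w,*cw(*a),.052).round(4))
q=pose(w,[cw(423,103),cw(402,349),cw(396,427)],[(-.05,0,.052),(.016,0,.052),(.038,0,.052)],(.4986,-.259,-.447),False)
q2=pose(w,[cw(423,103),cw(402,349),cw(396,427)],[(-.05,0,.052),(.016,0,.052),(.038,0,.052)],(.4986,-.259,-.447))
# rack plate corners
q3=pose(w,[cw(68,93),cw(475,104),cw(444,455),cw(80,445)],[(-.058,-.065,.008),(-.058,.065,.008),(.058,.065,.008),(.058,-.065,.008)],(.48,-.295,-.447))
c,sn=np.cos(q3[2]),np.sin(q3[2]);print("slot from rack",q3[0]-.04*sn,q3[1]+.04*c)
E
```

```text
clear end [ 0.45498538 -0.2371928   0.05074196] [np.float64(0.030578961340731646), np.float64(0.010572590282930824)] z=.052: [ 0.4551 -0.2375  0.052 ]
frost edge [ 0.5125653  -0.26774508  0.05114808] [np.float64(0.23864753503197825), np.float64(0.09729038413898275)] z=.052: [ 0.5126 -0.2679  0.052 ]
notch edge [ 0.53229767 -0.27816392  0.0516556 ] [np.float64(0.7535964891362557), np.float64(0.31721068454730167)] z=.052: [ 0.5328 -0.2784  0.052 ]
x y [ 0.499  -0.2606] yaw -27.76 dz 0.0 px err [[0.0, 0.4], [0.0, 0.7], [0.0, 0.2]]
x y [ 0.4992 -0.2605] yaw -27.78 dz -0.0012 px err [[0.0, 0.1], [0.1, 0.6], [0.0, 0.5]]
x y [ 0.4821 -0.2961] yaw -26.99 dz -0.0048 px err [[0.0, 0.1], [0.1, 0.2], [0.2, 0.1], [0.1, 0.0]]
slot from rack 0.5002129750873031 -0.2605002210810199
```

Height 0.051–0.052 agrees with the text, and the frost edge to clear end length comes out at 65–66 mm. The grasp point is x = -5 mm, in the clear part.

```bash
python3 -c "
from lib import *
go((.4948,-.2584,.051),np.radians(62.6))"
```

```text
t 9.18 tcp [ 0.5264 -0.3169  0.1609] ytool deg 64.54 j6 -1.78 shift [0.0536 0.0392 0.1099] turn 0.0338570828878515
```

To row units: 0.02 m is 2, 0.018 m is 1.8, 0.034 rad is 0.17.

Emit:
inch_along:
  deltas:
    - [[1.8, 1.3, 0], 0, 0.045]
    - [[1.8, 1.3, 0], 0, 0.045]
    - [[1.76, 1.32, 0], 0, 0.045]
    - [[0, 0, 2], 0.17, 0.045]
    - [[0, 0, 2], 0, 0.045]
    - [[0, 0, 0], 0, 0.045]
    - [[0, 0, 0], 0, 0.045]

```text
t: 9.77
tcp_pos: [0.4948, -0.2583, 0.1207]
tcp_rot: [0.237, 0.971, 0.0, -0.001]
ft_force: [-0.4, -0.2, 0.2]
finger_gap: 0.0451
grasp_force: 0.0
```

```bash
python3 -c "
from lib import *
go((.4948,-.2584,.051),np.radians(62.6))"
```

```text
t 9.77 tcp [ 0.4948 -0.2583  0.1207] ytool deg 62.56 j6 -1.69 shift [-0.0001 -0.0001  0.0697] turn -0.0006536745524214904
```

To row units: 0.03 m is 3, 0.025 m is 2.5.

Emit:
inch_along:
  deltas:
    - [[0, 0, 3], 0, 0.04]
    - [[0, 0, 2.5], 0, 0.04]
    - [[0, 0, 1.47], 0, 0.04]
    - [[0, 0, 0], 0, 0.04]
    - [[0, 0, 0], 0, 0.02]
    - [[0, 0, 0], 0, 0.012]
    - [[0, 0, 0], 0, 0.004]
    - [[0, 0, 0], 0, 0.004]
    - [[0, 0, 0], 0, 0.004]
    - [[0, 0, 0], 0, 0.004]
  grip_n: 25

```text
t: 10.6
tcp_pos: [0.4957, -0.2589, 0.0528]
tcp_rot: [0.238, 0.971, -0.0, 0.001]
ft_force: [-1.4, -0.5, 7.5]
finger_gap: 0.0071
grasp_force: 30.2
```

Careful with the scale: shifts go in cm and turns go in units of 0.2 rad. That gives: -0.02 m is -2, -0.015 m is -1.5.

Emit:
inch_along:
  deltas:
    - [[0, 0, -1], 0, 0.004]
    - [[0, 0, -1.5], 0, 0.004]
    - [[0, 0, -2], 0, 0.004]
    - [[0, 0, -2], 0, 0.004]
    - [[0, 0, -2], 0, 0.004]
    - [[0, 0, -2], 0, 0.004]
    - [[0, 0, 0], 0, 0.004]
    - [[0, 0, 0], 0, 0.004]

```text
t: 11.27
tcp_pos: [0.4952, -0.2585, 0.1577]
tcp_rot: [0.238, 0.971, -0.0, 0.001]
ft_force: [0.7, -0.0, -0.9]
finger_gap: 0.0073
grasp_force: 29.0
```

```bash
python3 - <<'E'
from lib import *
w=snap("wrist","held");t=snap("top","topheld");s=snap("side","sideheld");go((.46,-.10,.15))
E
```

```text
t 11.42 tcp [ 0.4946 -0.2581  0.1556] ytool deg 62.51 j6 -1.69 shift [0.1037 0.1243 0.0058] turn None
```

The slide is out of the rack and held. I'll carry it to the free table between the rack and the stand, set it on its edge, and lay it over label up between the fingers.

```bash
python3 -c "
from lib import *
go((.50,-.13,.060),np.radians(62.5))"
```

```text
t 11.42 tcp [ 0.4946 -0.2581  0.1556] ytool deg 62.51 j6 -1.69 shift [0.0542 0.1161 0.0957] turn 0.00021922342526869976
```

To row units: 0.03 m is 3, 0.029 m is 2.9.

Emit:
inch_along:
  deltas:
    - [[1.35, 2.9, 0], 0, 0.004]
    - [[1.35, 2.9, 0], 0, 0.004]
    - [[1.35, 2.9, 0], 0, 0.004]
    - [[1.35, 2.9, 1], 0, 0.004]
    - [[0, 0, 3], 0, 0.004]
    - [[0, 0, 3], 0, 0.004]
    - [[0, 0, 2.5], 0, 0.004]
    - [[0, 0, 0], 0, 0.004]
    - [[0, 0, 0], 0, 0.004]
    - [[0, 0, 0], 0, 0.004]

```text
t: 12.25
tcp_pos: [0.5009, -0.1308, 0.0619]
tcp_rot: [0.238, 0.971, 0.0, 0.0]
ft_force: [-0.0, 0.6, 0.1]
finger_gap: 0.0072
grasp_force: 29.0
```

Emit:
inch_along:
  deltas:
    - [[0, 0, 0.5], 0, 0.004]
    - [[0, 0, 0.4], 0, 0.004]
    - [[0, 0, 0.3], 0, 0.004]
    - [[0, 0, 0], 0, 0.004]
    - [[0, 0, 0], 0, 0.004]

```text
t: 12.67
tcp_pos: [0.5006, -0.1306, 0.0494]
tcp_rot: [0.238, 0.971, 0.0, 0.0]
ft_force: [0.2, 0.6, -0.6]
finger_gap: 0.0071
grasp_force: 29.0
```

To row units: 0.002 m is 0.2, 0.001 m is 0.1.

Emit:
inch_along:
  deltas:
    - [[0, 0, 0.2], 0, 0.004]
    - [[0, 0, 0.1], 0, 0.004]
    - [[0, 0, 0], 0, 0.004]
    - [[0, 0, 0], 0, 0.004]

```text
t: 13.0
tcp_pos: [0.5006, -0.1306, 0.0463]
tcp_rot: [0.238, 0.971, 0.0, -0.0]
ft_force: [0.4, 0.7, -1.5]
finger_gap: 0.0068
grasp_force: 29.0
```

Emit:
inch_along:
  deltas:
    - [[0, 0, 0.15], 0, 0.004]
    - [[0, 0, 0], 0, 0.004]
    - [[0, 0, 0], 0, 0.004]

```text
t: 13.25
tcp_pos: [0.5007, -0.1306, 0.0448]
tcp_rot: [0.238, 0.971, 0.0, 0.0]
ft_force: [0.1, 0.3, 1.3]
finger_gap: 0.0073
grasp_force: 29.2
```

To row units: 0.001 m is 0.1.

Emit:
inch_along:
  deltas:
    - [[0, 0, 0.1], 0, 0.004]
    - [[0, 0, 0], 0, 0.004]
    - [[0, 0, 0], 0, 0.004]

```text
t: 13.5
tcp_pos: [0.5008, -0.1306, 0.0448]
tcp_rot: [0.238, 0.971, -0.0, 0.001]
ft_force: [-3.1, 0.8, 16.9]
finger_gap: 0.0077
grasp_force: 31.4
```

Emit:
inch_along:
  deltas:
    - [[0, 0, 0], 0, 0.012]
    - [[0, 0, 0], 0, 0.018]
    - [[0, 0, 0], 0, 0.024]
    - [[0, 0, 0], 0, 0.024]
    - [[0, 0, 0], 0, 0.024]
    - [[0, 0, 0], 0, 0.024]

```text
t: 14.0
tcp_pos: [0.5006, -0.1306, 0.0436]
tcp_rot: [0.238, 0.971, 0.0, -0.0]
ft_force: [0.6, 0.2, 0.3]
finger_gap: 0.024
grasp_force: 0.0
```

To row units: 0.004 m is 0.4, 0.005 m is 0.5.

Emit:
inch_along:
  deltas:
    - [[0, 0.5, 0], 0, 0.024]
    - [[0, 0.4, 0], 0, 0.024]
    - [[0, 0.4, 0], 0, 0.024]
    - [[0, 0.3, 0], 0, 0.024]
    - [[0, 0, 0], 0, 0.024]
    - [[0, 0, 0], 0, 0.024]
    - [[0, 0, 0], 0, 0.024]

```text
t: 14.58
tcp_pos: [0.5081, -0.1163, 0.0438]
tcp_rot: [0.237, 0.971, 0.0, 0.0]
ft_force: [0.1, -0.1, -0.8]
finger_gap: 0.0242
grasp_force: 0.2
```

```bash
python3 - <<'E'
from lib import *
w=snap("wrist","lean");t=snap("top","leant");s=snap("side","leans")
k=cv2.cvtColor(w["pixels"],cv2.COLOR_BGR2GRAY)
print(k[170:330:12,200:320:5])
E
```

```text
[[111 106 105 104 179 105 214 230 230 230 229 231 232 231 252 240 238 114
  108 108 106 109 103 105]
 [109 110 113 111 105 106 208 229 228 229 231 231 231 232 252 240 238 118
  117 116 114 114 115 114]
 [111 110 107 110 108 111 188 229 228 229 231 231 232 230 252 239 238 125
  123 124 123 119 118 120]
 [160 115 111 109 113 112 124 230 229 227 229 230 230 230 250 239 238 123
  123 125 124 120 121 119]
 [205 208 205 203 208 206  93 229 229 229 231 231 230 231 249 238 241 123
  123 121 124 120 120 117]
 [206 207 205 197 180 130 128  36 231 230 230 231 231 231 249 238 243  40
  130 155 204 229 224 215]
 [207 212  39  46 132 126  35  33 231 230 231 231 230 230 248 238 237  36
  133 132  69  45  32 222]
 [ 34  41  38  37  41 145  44  37 222 220 225 227 230 229 248 237 225  31
   53  63  42  43  44  41]
 [ 41  38  40  40  37  44  39  28 251 251 226 222 220 226 246 234 223  34
   42  42  39  43  40  42]
 [ 39  41  39  41  44  37  42 247 250 251 251 251 252 225 236 227 211  32
   39  40  39  42  40  39]
 [ 42  41  39  36  40  37  39 251 251 251 251 251 251 252 255 253 232 140
   71  39  38  40  42  35]
 [ 42  41  38  40  40  29 199 203 240 251 251 251 251 252 254 253 215 200
  200  36  42  36  40  41]
 [ 42  39  39  39  40  42  42  38  43  38  38  27  27  36  38  39  40  37
   37  39  40  39  41  40]
 [ 43  41  38  37  40  43  38  41  37  40  39  42  41  39  39  44  40  44
   42  40  39  40  38  40]]
```

The pixel profile shows the broad back face left of the bright top edge, so the top is leaning toward +y, which would put the label face down. It needs to go the other way, so I'll push the top back over toward -y.

To row units: -0.004 m is -0.4.

Emit:
inch_along:
  deltas:
    - [[0, -0.4, 0], 0, 0.024]
    - [[0, -0.4, 0], 0, 0.024]
    - [[0, -0.4, 0], 0, 0.024]
    - [[0, -0.4, 0], 0, 0.024]
    - [[0, -0.4, 0], 0, 0.024]
    - [[0, -0.4, 0], 0, 0.024]
    - [[0, -0.4, 0], 0, 0.024]
    - [[0, -0.4, 0], 0, 0.024]
    - [[0, 0, 0], 0, 0.024]
    - [[0, 0, 0], 0, 0.024]
    - [[0, 0, 0], 0, 0.024]

```text
t: 15.65
tcp_pos: [0.4933, -0.1448, 0.0438]
tcp_rot: [0.238, 0.971, 0.0, 0.0]
ft_force: [-0.3, 0.1, 0.5]
finger_gap: 0.0242
grasp_force: 0.2
```

```bash
python3 - <<'E'
from lib import *
w=snap("wrist","lean2");t=snap("top","leant");s=snap("side","leans")
k=cv2.cvtColor(w["pixels"],cv2.COLOR_BGR2GRAY)
print(k[110:330:12,190:330:5])
E
```

```text
[[198 197 203 200 197 197 118 102 103 104 109 107 105 110 109 104 104 111
  112 114 114 110 105 104 107 109 110 107]
 [196 203 202 199 197 199 103 106 106 108 104 107 104 105 106 109 111 103
  107 105 108 110 110 107 110 107 111 110]
 [199 200 206 209 200 192 208 110 108 109 109 109 110 108 105 106 109 110
  107 105 101 109 112 111 108 106 106 107]
 [194 197 196 199 196 199 171 106 106 108 110 114 112 111 107 105 106 102
  103 102 106 108 115 116 114 106 107 107]
 [197 179 204 201 210 207 207 103 103 153 187 164 155 183 200 201 198 199
  197 200 123 114 110 110 113 116 111 113]
 [106 104 107 107 110 106 173 195 110 171 244 245 201 200 199 200 200 198
  199 201 109 106 107 113 118 118 118 114]
 [153 110 108 107 104 101 106 106 110 135 244 245 201 200 202 198 199 201
  200 200 102 110 112 115 119 121 122 122]
 [138 113 113 107 108 107 102 104 103 102 244 245 201 206 200 201 202 197
  197 203 105 110 113 114 121 117 119 120]
 [202 210 202 109 108 1
[... 564 characters left out ...]
 40  40  44  39  42  41  43  39  45  27 249 249 219 201 200 201 232 233
  216  36  42  43  41  41  38  42  41  43]
 [ 40  40  35  42  41  36  38  33  41 185 226 238 205 234 245 232 218 183
  191  28  42  42  38  38  41  43  37  39]
 [ 38  37  43  43  36  37  40  41  38 206 255 255 243 242 245 235 213 189
  194 158  70  37  40  33  41  41  37  41]
 [ 40  38  42  36  38  42  38  25 204 206 255 255 242 240 245 234 222 236
  197 194 195  44  39  40  40  42  42  41]
 [ 39  39  42  34  44  37  41  40  39  40  38  38  34  27  28  37  38  40
   44  41  38  40  41  36  41  41  42  38]
 [ 37  36  36  39  41  38  36  40  38  38  42  40  40  37  40  41  41  42
   39  42  42  41  36  40  41  39  40  41]]
```

Now the top edge is on the left and the face right of it is turned up, which is correct. I'll open the fingers, lower them, and ease the slide flat.

To row units: 0.005 m is 0.5, 0.003 m is 0.3.

Emit:
inch_along:
  deltas:
    - [[0, 0.2, 0], 0, 0.028]
    - [[0, 0.2, 0], 0, 0.032]
    - [[0, 0.2, 0], 0, 0.036]
    - [[0, 0.2, 0], 0, 0.04]
    - [[0, 0, 0], 0, 0.04]
    - [[0, 0, 0.5], 0, 0.04]
    - [[0, 0, 0.5], 0, 0.04]
    - [[0, 0, 0.5], 0, 0.04]
    - [[0, 0, 0.3], 0, 0.04]
    - [[0, 0, 0], 0, 0.04]
    - [[0, 0, 0], 0, 0.04]

```text
t: 16.72
tcp_pos: [0.4968, -0.1377, 0.0254]
tcp_rot: [0.238, 0.971, 0.0, -0.0]
ft_force: [0.2, 0.3, 0.5]
finger_gap: 0.0399
grasp_force: 0.1
```

To row units: -0.001 m is -0.1.

Emit:
inch_along:
  deltas:
    - [[0, -0.1, 0], 0, 0.042]
    - [[0, -0.1, 0], 0, 0.044]
    - [[0, -0.1, 0], 0, 0.046]
    - [[0, -0.1, 0], 0, 0.048]
    - [[0, -0.1, 0], 0, 0.05]
    - [[0, -0.1, 0], 0, 0.052]
    - [[0, -0.1, 0], 0, 0.054]
    - [[0, -0.1, 0], 0, 0.056]
    - [[0, -0.1, 0], 0, 0.058]
    - [[0, -0.1, 0], 0, 0.06]
    - [[0, 0, 0], 0, 0.06]
    - [[0, 0, 0], 0, 0.06]

```text
t: 17.72
tcp_pos: [0.4923, -0.1466, 0.0258]
tcp_rot: [0.238, 0.971, 0.0, 0.0]
ft_force: [-0.2, -0.5, 0.4]
finger_gap: 0.0599
grasp_force: 0.0
```

```bash
python3 - <<'E'
from lib import *
w=snap("wrist","flat")
k=cv2.cvtColor(w["pixels"],cv2.COLOR_BGR2GRAY)
print(k[110:330:12,170:350:6])
E
```

```text
[[162 157 165 162 168 168 166  81  86  85  87  85  89  88  84  89  89  85
   87  90  94  93  89  86  85  88  91  91  90  92]
 [158 168 165 165 166 166 166  86  87  85  88  87  87  89  89  86  90  92
   88  87  89  91  89  89  89  87  86  92  90  91]
 [172 171 164 165 170 173 172  83  88  89  90  85  88  89  90  84  90  89
   90  89  89  86  91  92  90  89  87  87  88  84]
 [164 165 164 169 162 168 166  84  87  88  90  86  92  90  90  87  82  90
   90  83  86  85  87  92  96  91  86  88  88  90]
 [168 163 161 162 162 166 172 245 242 243 241 242 241 241 240 239 239 238
  239 238 132  91  91  92  92  93  92  90  89  88]
 [173  86  90  79 163 170 164 243 242 242 241 240 239 240 239 239 238 238
  238 237  91  87  89  88  88  94  97  92  93  92]
 [ 98  86  89  92  87  85 165 242 240 241 241 240 239 240 239 239 238 238
  237 237  75  88  89  90  92 100  99 102  97  92]
 [ 77  86  90  90  92  89  88 241 240 240 240 239 240 239 238 238 237 237
  237 237
[... 717 characters left out ...]
206 205 210 207 209 208
  207 210 166 163 171 169 146  30  29  34  38  29]
 [ 33  31  28  34  29 200 197 225 253 253 254 253 253 246 252 247 252 248
  252 254 160 163 171 174 174  60  23  33  30  30]
 [ 32  34  30  31 146 198 198 168 252 253 254 253 252 242 252 247 252 250
  252 254 169 163 169 172 171 167  24  29  25  29]
 [ 29  31  31  28  22 193 190 190 185 178 175 252 252 225 252 246 252 252
  252 254 160 165 164 168 169 164  37  34  27  30]
 [ 32  36  34  29  31 172 136  36  29  28  31  32  34  31  20  12  27  30
   32  32  31  36  30  34 169  26  35  27  30  32]
 [ 29  31  30  30  33  28  31  25  29  37  35  34  30  30  33  32  34  28
   31  32  37  36  30  28  31  31  34  33  31  34]]
```

The slide lies flat. The face is uniform over u = 212–287, the three grey lines show on the frosting, and the notch is at the bottom left, so the label is up. I'll compute the regrasp.

```bash
python3 - <<'E'
from lib import *
w=snap("wrist");g=cv2.cvtColor(w["pixels"],cv2.COLOR_BGR2GRAY).astype(float)
st=robot.get_state();T=R.from_quat(st["tcp_rot"]).as_matrix()
tl=lambda u,v:(T.T@(onz(w,u,v,.008)-st["tcp_pos"]))[:2].round(4)
for v in(175,200,225,245):
    d=np.diff(g[v,200:300]);l=200+d[:30].argmax()+.5;r=260+d[60:].argmin()+.5
    print(v,l,r,tl(l,v),tl(r,v))
for u in(235,255,275):
    c=g[140:290,u];d=np.diff(c);a=140+d[:40].argmax()+.5;b=240+d[100:].argmin()+.5
    print(u,"clear end",a,tl(u,a),"frost",b,tl(u,b))
E
```

```text
175 200.5 288.5 [ 0.0357 -0.0306] [0.0357 0.0159]
200 208.5 287.5 [ 0.0219 -0.027 ] [0.0219 0.0157]
225 209.5 287.5 [ 0.0074 -0.0272] [0.0074 0.0161]
245 204.5 286.5 [-0.0048 -0.0306] [-0.0048  0.0159]
235 clear end 154.5 [ 0.0465 -0.0121] frost 265.5 [-0.0178 -0.0136]
255 clear end 154.5 [ 0.0465 -0.0018] frost 261.5 [-0.0152 -0.002 ]
275 clear end 154.5 [0.0465 0.0086] frost 261.5 [-0.0152  0.0095]
```

Emit:
inch_along:
  deltas:
    - [[0.3, -0.56, 0], 0, 0.06]
    - [[0, 0, 0.3], 0, 0.06]
    - [[0, 0, 0.3], 0, 0.06]
    - [[0, 0, 0], 0, 0.056]
    - [[0, 0, 0], 0, 0.054]
    - [[0, 0, 0], 0, 0.054]

```text
t: 18.32
tcp_pos: [0.4871, -0.1501, 0.0197]
tcp_rot: [0.238, 0.971, 0.0, -0.0]
ft_force: [-0.5, -0.2, 0.8]
finger_gap: 0.0539
grasp_force: 0.0
```

Emit:
inch_along:
  deltas:
    - [[0, 0, 0.2], 0, 0.054]
    - [[0, 0, 0], 0, 0.054]
    - [[0, 0, 0], 0, 0.054]

```text
t: 18.57
tcp_pos: [0.4871, -0.1501, 0.0177]
tcp_rot: [0.238, 0.971, 0.0, -0.0]
ft_force: [-0.1, 0.1, 0.9]
finger_gap: 0.0537
grasp_force: 0.0
```

To row units: 0.0015 m is 0.15.

Emit:
inch_along:
  deltas:
    - [[0, 0, 0.15], 0, 0.054]
    - [[0, 0, 0], 0, 0.054]
    - [[0, 0, 0], 0, 0.054]

```text
t: 18.82
tcp_pos: [0.4871, -0.1501, 0.0162]
tcp_rot: [0.238, 0.971, 0.0, -0.0]
ft_force: [-0.3, -0.8, -0.4]
finger_gap: 0.054
grasp_force: 0.0
```

Emit:
inch_along:
  deltas:
    - [[0, 0, 0], 0, 0.048]
    - [[0, 0, 0], 0, 0.046]
    - [[0, 0, 0], 0, 0.044]
    - [[0, 0, 0], 0, 0.03]
    - [[0, 0, 0], 0, 0.03]
    - [[0, 0, 0], 0, 0.03]
  grip_n: 30

```text
t: 19.32
tcp_pos: [0.4873, -0.1503, 0.0169]
tcp_rot: [0.238, 0.971, -0.0, 0.0]
ft_force: [-1.9, -0.2, 9.3]
finger_gap: 0.0432
grasp_force: 32.2
```

To row units: -0.03 m is -3, -0.02 m is -2.

Emit:
inch_along:
  deltas:
    - [[0, 0, -0.5], 0, 0.03]
    - [[0, 0, -1], 0, 0.03]
    - [[0, 0, -2], 0, 0.03]
    - [[0, 0, -3], 0, 0.03]
    - [[0, 0, -3], 0, 0.03]
    - [[0, 0, -3], 0, 0.03]
    - [[0, 0, 0], 0, 0.03]
    - [[0, 0, 0], 0, 0.03]

```text
t: 19.98
tcp_pos: [0.4875, -0.1503, 0.1431]
tcp_rot: [0.238, 0.971, -0.0, 0.002]
ft_force: [-0.1, 0.5, -0.9]
finger_gap: 0.0431
grasp_force: 31.3
```

```bash
python3 - <<'E'
from lib import *
w=snap("wrist","lift");s=snap("side","lifts");g=cv2.cvtColor(w["pixels"],cv2.COLOR_BGR2GRAY).astype(float)
st=robot.get_state();T=R.from_quat(st["tcp_rot"]).as_matrix();print(st["finger_gap"],st["grasp_force"])
z=st["tcp_pos"][2]-.0089
tl=lambda u,v:(T.T@(onz(w,u,v,z)-st["tcp_pos"]))[:2].round(4)
print(g[110:330:12,190:350:6].astype(int))
for u in(240,255,275):
    c=g[100:300,u];d=np.diff(c);a=130+d[30:80].argmax()+.5;b=240+d[140:].argmin()+.5
    print(u,"clear end",a,tl(u,a),"frost",b,tl(u,b))
go((.56,.03,.19))
E
```

```text
0.042916699504415526 31.274800300598145
[[163 163 160 153 157 152 154 151 151 151 150  77  78  80  88  86  87  79
   78  80  81  81  82  79  81  83  87]
 [158 153 156 159 148 157 159  80  79  77 156  82  84  80  82  81  86  81
   83  82  79  84  80  82  85  84  85]
 [160 154 153 161 156 159 155  85  80  84  84  86  86  80  84  80  79  86
   82  81  79  80  84  84  83  86  81]
 [156 159 159 156 157 156 150  80  84  84  80  82  81  82  80  83  85  87
   87  85  82  83  85  81  83  83  82]
 [159 161 155 160 155 152 159 155 114 165  77  85  80  83  82  80  80  85
   90  94  90  86  79 158  93 112 152]
 [152 153 160 164 149 241 240 240 239 239 237 237 231 231 231 230 228 228
  226 153 180 182 182 172 174 181 173]
 [152 154 159 156 167 241 240 239 239 239 237 237 231 231 229 228 228 226
  226 151 182 180 177 176 174 167 158]
 [178 154 155 159 154 239 240 240 238 239 238 238 231 230 229 230 229 226
  226 174 179 181 180 179 168 154 153]
 [214 181 
[... 840 characters left out ...]
49 251 248 249
  166 160  24  31  27  24  25  31  31]
 [ 31  24  31  17 150 140 249 249 249 250 249 234 249 245 249 252 248 248
  155 164  22  25  29  33  27  32  24]
 [ 31  34  35  27  26  25  32  33  26  26  28  19  18  19  28  29  29  29
   31  27  27  29  32  25  29  26  30]
 [ 28  26  28  27  33  30  31  29  30  29  29  28  24  25  27  28  27  24
   33  29  25  29  29  28  26  29  32]]
240 clear end 162.5 [ 0.0425 -0.009 ] frost 279.5 [-0.0235 -0.0103]
255 clear end 162.5 [ 0.0425 -0.0016] frost 273.5 [-0.0197 -0.0018]
275 clear end 163.5 [0.042  0.0084] frost 273.5 [-0.0197  0.0093]
t 20.08 tcp [ 0.4867 -0.15    0.141 ] ytool deg 62.51 j6 -1.52 shift [ 0.0181  0.1935 -0.049 ] turn None
```

It is held flat with the label up, pads on x ≈ -17 to +5 mm and clear of the frosting. Now to bring the label over the block.

```bash
python3 -c "
from lib import *
go((.504,.0786,.188))"
```

```text
t 20.08 tcp [ 0.4867 -0.15    0.141 ] ytool deg 62.51 j6 -1.52 shift [ 0.0902  0.2107 -0.047 ] turn None
```

Emit:
inch_along:
  deltas:
    - [[0, 0, -1.6], 0, 0.03]
    - [[0, 0, -1.6], 0, 0.03]
    - [[0.7, 1.6, -1.5], 0, 0.03]
    - [[1.04, 2.43, 0], 0, 0.03]
    - [[1.04, 2.43, 0], 0, 0.03]
    - [[1.04, 2.43, 0], 0, 0.03]
    - [[1.04, 2.43, 0], 0, 0.03]
    - [[1.04, 2.43, 0], 0, 0.03]
    - [[1.04, 2.43, 0], 0, 0.03]
    - [[1.04, 2.43, 0], 0, 0.03]
    - [[1.04, 2.43, 0], 0, 0.03]
    - [[0, 0, 0], 0, 0.03]

```text
t: 21.08
tcp_pos: [0.5037, 0.0814, 0.1869]
tcp_rot: [0.236, 0.972, -0.0, -0.001]
ft_force: [1.2, -0.1, -0.9]
finger_gap: 0.043
grasp_force: 31.3
```

Emit:
inch_along:
  deltas:
    - [[0, 0, 0], 0, 0.03]
    - [[0, 0, 0], 0, 0.03]
    - [[0, 0, 0], 0, 0.03]
    - [[0, 0, 0], 0, 0.03]
    - [[0, 0, 0], 0, 0.03]
    - [[0, 0, 0], 0, 0.03]

```text
t: 21.58
tcp_pos: [0.5042, 0.0776, 0.1883]
tcp_rot: [0.238, 0.971, 0.0, -0.0]
ft_force: [-0.5, 0.1, -1.6]
finger_gap: 0.0429
grasp_force: 31.3
```

```bash
python3 - <<'E'
from fit import *
w=snap("wrist","fin");g=cv2.cvtColor(w["pixels"],cv2.COLOR_BGR2GRAY).astype(float)
st=robot.get_state();T=R.from_quat(st["tcp_rot"]).as_matrix()
for u in(240,255,275):
    d=np.diff(g[100:300,u]);print(u,"clear",130+abs(d[30:80]).argmax()+.5,"frost",240+d[140:].argmin()+.5)
print("label",st["tcp_pos"]+T@[-.0395,0,.009],"vel",abs(st["qvel"]).max())
s=snap("side","fins");t=snap("top","fint")
for n,P in(("side",s),("top",t)):
    print(n,proj(P,[st["tcp_pos"]+T@[-.0395,0,.009],(.539,.0604,.032),(.499,-.2605,.052),(.482,-.296,.02),(.4635,-.332,.052)]).round(1).tolist())
# seated block: crop and compare against the start picture for untouched things
a=cv2.imread("pics/side0.png").astype(int);d=np.abs(s["pixels"].astype(int)-a).max(2)
for n,X in(("blank",(.4647,-.3318,.035)),("cup",(.684,.143,.05)),("marker",(.698,-.061,.01)),("tape",(.66,.261,.02))):
    u,v=proj(s,X)[0].astype(int);print(n,d[v-12:v+12,u-16:u+16].mean().round(1))
go((.504,.0786,.188))
E
```

```text
240 clear 160.5 frost 278.5
255 clear 160.5 frost 273.5
275 clear 162.5 frost 273.5
label [0.53923888 0.05940366 0.1793232 ] vel 0.006058822026477574
side [[242.3, 141.0], [243.5, 190.4], [282.7, 252.7], [282.7, 277.1], [282.9, 278.3]]
top [[228.2, 199.6], [233.3, 202.0], [354.1, 216.2], [364.6, 222.4], [381.8, 229.7]]
blank 4.9
cup 4.6
marker 4.7
tape 4.9
t 21.73 tcp [0.5042 0.0779 0.1884] ytool deg 62.49 j6 -1.07 shift [0.0005 0.0005 0.0004] turn None
```

```bash
python3 -c "
from bench import robot
print(robot.get_state()['qvel'].round(4));print(robot.sign_off())"
```

```text
[ 0.0024  0.0018 -0.0013 -0.0001 -0.     -0.0009]
the job is handed in; nothing more can be done
None
```

The job is handed in at about 22 s, though I didn't see the judge's verdict: the block is seated flat in the pocket and released, and the notched slide is held still by its clear part, flat and label up, with the label about 15 cm above the block's middle; the blank, cup, marker and tape look unmoved.

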